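# Move the seasonings to the new rack in reverse order

### The arm

A 6-joint arm with a two-finger parallel gripper is mounted at the origin on a cart in front of the work surface, level with it; the furniture and walls round the work are solid. World frame = base frame: x ahead of the robot, y to its left, z up, the work surface at z = 0. Lengths are in mm, angles in degrees, forces in N, time in s.
With the tool pointing down it reaches from about 300 to 850 mm from the base axis. Payload 4.2 kg.
Tool frame: the origin (TCP) lies between the finger pads; the fingertips stand 22 mm ahead of it and the grasp point (between the pads) lies 3 mm ahead of it (env.finger_overhang is the distance from the TCP to the fingertips, in mm); z points along the fingers, y is the line along which they close (so a half turn about z gives the same grasp; the last joint's range is limited). The gripper opens to 91 mm and grips with 3 to 60 N. Pads are 32 mm wide; open, the fingers measure 118 mm over their backs; the gripper's body (76 mm by 178 mm) begins 60 mm behind the grasp point.
Start: joints at [73.682, 18.312, 89.639, -0, 72.044, -1.146], TCP at [150.488, 554.972, 235.976] pointing down, gripper open.
Joint ranges: [-177.97, 177.97], [-48.28, 115.42], [12.27, 149.76], [-77.06, 257.06], [2.81, 150.46], [-146.56, 146.56]. Speed limits (degrees/s): [147.25, 147.25, 180, 180, 180, 180].

### API

Orientations are given as [roll, pitch, yaw] about the fixed x, y, z axes, in that order (R = Rz(yaw) Ry(pitch) Rx(roll)).
In Python, from workcell import state, cams, ticket, look_for, outline_of, env gives the robot as it stands.
- The arm moves only by the tool servo_tool, never from a script. Its argument "steps" is a list of rows, each a list of 3 entries, a list of its own where there are three numbers: the closure in counts, from 0 (fully open) to 255 (shut), then the shift along the tool's x, y, z in mm, then the turn, a rotation vector about the tool's x, y, z in rad. A call has exactly 10 rows; each row shifts and turns the commanded pose from where the row before left it, along the tool's axes as they then stand; what a row does not reach is not made up. A row lasts 1/10 s, in which the tool goes at most 50 mm and 8.59 degrees, less where a joint would pass 70% of its speed; a pose out of reach is approached as far as the arm can. A call with a gripper value outside its range is refused whole. The fingers move at their own pace and stop on an object; "squeeze" is the grip in N (left out, the last holds). Time passes only in rows, so rows that do not move let the fingers close, or fill a call up. It gives the time, the measured TCP pose, the force, the opening and the grip force at its end, in the units of the state.
- state(): the state, without advancing time (a new reading comes with each control period).
- cams.grab_frame(name): name is "side" or "top"; returns a dict with "color" (420x560x3 uint8, red, green, blue), "z_map" (420x560 float32, mm along the optical axis (not along the pixel's ray), 0 where there is no reading), "fovy" (degrees; the focal length in pixels is half the picture's height over the tangent of half this angle, whatever the lens; pixels are square), "cx", "cy" (the principal point, pixels), "k1" (the pictures are not rectified: a ray, as slopes to the right and down, at radius r is drawn at 1 + k1 r^2 times it, then the intrinsics apply), "eye" and "rotation" of the camera in the world. Camera axes: x right, y up, looking along -z (the intrinsics and any distortion apply to the point x, -y, -z); pixel columns grow to the right and rows downward; lengths in mm; the calibration is good to about 2 mm. A picture is of the moment at which its call begins.
- ticket.job_done(): hands the job in; it is judged then, once.
Trained networks look in a picture, given as the dict that the camera call returned (one of the last four; its "shot" number tells which), for a name from the list of things; names that differ only in an ending like _2 or _b are one class to them, and where a whole thing is asked for, a point or a joint stands for the part that bears it (a point fixed in the world has none). Each returns a list of dicts, best first, with "confidence" (0 to 1); they miss things now and then, are a little off and sometimes report something else, mostly with a low value. They report only what shows in the picture. A call takes as long as a camera call. They do not tell look-alikes from the thing itself.
- look_for(picture, thing): "at" ([column, row] in pixels, amid what is visible of it).
- outline_of(picture, thing): "pixels" (420x560 bool, what is visible of it) and "at" ([column, row] in pixels, amid what is visible of it).
The state is a dict: "time_s": time; "qpos": joint angles; "qvel": joint speeds; "effort": joint torques, N m; "ee_pos": TCP position; "ee_rot": TCP orientation; "force": force on the tool from outside, world axes, zero at the start; "torque": the same for the moment, N m; "gripper_width": finger opening in mm; "gripper_force": force on a finger pad.
Only numpy, scipy, OpenCV 4.12 (cv2) and the standard library are available. Lean on these libraries where they do the work, as an engineer would, in place of code of your own. Each camera call takes 0.05 s, during which the arm holds its last target. There are 200 camera calls.

### The job

Move the two spice jars, the salt shaker and the dropper bottle from the old dark rack into the new light rack, in reverse order, because the new rack will be turned round to face the other side: the thing that stood leftmost in the old rack goes rightmost in the new one, the second from the left goes second from the right, and so on. Keep each upright all the way and leave each standing on the floor of its own place. The rest of the things on the worktop should stay as they are.

Things in the scene. Friction and masses are not known exactly. Their poses are not given: they have to be found in the camera images.
- black_jar_mid (a point): glass spice jar with a green label and a black cap; diameter 45 (cap) and 44 (body, straight up to the cap), height 105 (mm). This point is its centre on its axis, half-way up (52.5 mm above its foot); z points up its axis. Loose, about 0.05 to 0.15 kg; starts upright in the old rack, on its cork pad.
- pad_black_jar: flat round cork pad, 58 mm across and 4 mm thick, fixed in a place of the old rack; the one on which the black jar stands at the start (it stays there, so it keeps the record of the starting order). Origin at the centre of its underside, on the rack's floor.
- yellow_jar_mid (a point): glass spice jar with a red and white label and an ochre-yellow cap; diameter 42 (cap) and 41 (body, straight up to the cap), height 106 (mm). This point is its centre on its axis, half-way up (53 mm above its foot); z points up its axis. Loose, about 0.05 to 0.15 kg; starts upright in the old rack, on its cork pad.
- pad_yellow_jar: flat round cork pad, 58 mm across and 4 mm thick, fixed in a place of the old rack; the one on which the yellow jar stands at the start (it stays there, so it keeps the record of the starting order). Origin at the centre of its underside, on the rack's floor.
- salt_mid (a point): clear glass salt shaker with a grey domed head; body up to 44 in diameter, height 90, head 34 in diameter over the top 20 (mm). This point is its centre on its axis, half-way up (45 mm above its foot); z points up its axis. Loose, about 0.05 to 0.15 kg; starts upright in the old rack, on its cork pad.
- pad_salt: flat round cork pad, 58 mm across and 4 mm thick, fixed in a place of the old rack; the one on which the salt stands at the start (it stays there, so it keeps the record of the starting order). Origin at the centre of its underside, on the rack's floor.
- dropper_mid (a point): small brown dropper bottle with a paper label and a black rubber top; body 33 in diameter and straight up to 62 above its foot, then a 24 collar up to 77, then the thin rubber top; height 102 (mm). This point is its centre on its axis, half-way up (51 mm above its foot); z points up its axis. Loose, about 0.05 to 0.15 kg; starts upright in the old rack, on its cork pad.
- pad_dropper: flat round cork pad, 58 mm across and 4 mm thick, fixed in a place of the old rack; the one on which the dropper stands at the start (it stays there, so it keeps the record of the starting order). Origin at the centre of its underside, on the rack's floor.
- old_rack: old rack: dark wooden tray, holding the four things on cork pads at the start. 77 x 280 mm. Origin on the worktop under its middle; y along the row to the robot's left (within 0.25 rad), x away from the robot. Four places, 61 mm square inside, centred at x = 0, y = 99, 33, -33, -99 mm; floor at z = 10 mm, tops of partitions at 20, long walls 22, end boards 30. Fixed.
- new_rack: new rack: light wooden tray without pads, empty at the start. 77 x 280 mm. Origin on the worktop under its middle; y along the row to the robot's left (within 0.25 rad), x away from the robot. Four places, 61 mm square inside, centred at x = 0, y = 99, 33, -33, -99 mm; floor at z = 10 mm, tops of partitions at 20, long walls 22, end boards 30. Fixed.
Not all that is in view belongs to the job. Leave any pink or turquoise look-alike of the part that bears black_jar_mid alone.

How it is judged (in metres and radians):
At the end, for the whole second after the job is handed in: Each of the four things stands in the new rack in the place mirrored from the one where its pad lies in the old rack: its centre within 16 mm of the place's centre along and across the row, its foot within 4 mm of the rack's floor, tilted less than 0.1 rad, and at rest (((y of pad_black_jar in the frame of old_rack between 0.084 and 0.114 m and y of black_jar_mid in the frame of new_rack between -0.115 and -0.083 m) or (y of pad_black_jar in the frame of old_rack between 0.018 and 0.048 m and y of black_jar_mid in the frame of new_rack between -0.049 and -0.017 m) or (y of pad_black_jar in the frame of old_rack between -0.048 and -0.018 m and y of black_jar_mid in the frame of new_rack between 0.017 and 0.049 m) or (y of pad_black_jar in the frame of old_rack between -0.114 and -0.084 m and y of black_jar_mid in the frame of new_rack between 0.083 and 0.115 m)) and x of black_jar_mid in the frame of new_rack between -0.016 and 0.016 m and z of black_jar_mid in the frame of new_rack between 0.0585 and 0.0665 m and angle between each of black_jar_mid, yellow_jar_mid, salt_mid, dropper_mid's own z axis and vertical below 0.1 rad and linear speed of each of black_jar, yellow_jar, salt, dropper below 0.02 m/s and ((y of pad_yellow_jar in the frame of old_rack between 0.084 and 0.114 m and y of yellow_jar_mid in the frame of new_rack between -0.115 and -0.083 m) or (y of pad_yellow_jar in the frame of old_rack between 0.018 and 0.048 m and y of yellow_jar_mid in the frame of new_rack between -0.049 and -0.017 m) or (y of pad_yellow_jar in the frame of old_rack between -0.048 and -0.018 m and y of yellow_jar_mid in the frame of new_rack between 0.017 and 0.049 m) or (y of pad_yellow_jar in the frame of old_rack between -0.114 and -0.084 m and y of yellow_jar_mid in the frame of new_rack between 0.083 and 0.115 m)) and x of yellow_jar_mid in the frame of new_rack between -0.016 and 0.016 m and z of yellow_jar_mid in the frame of new_rack between 0.059 and 0.067 m and ((y of pad_salt in the frame of old_rack between 0.084 and 0.114 m and y of salt_mid in the frame of new_rack between -0.115 and -0.083 m) or (y of pad_salt in the frame of old_rack between 0.018 and 0.048 m and y of salt_mid in the frame of new_rack between -0.049 and -0.017 m) or (y of pad_salt in the frame of old_rack between -0.048 and -0.018 m and y of salt_mid in the frame of new_rack between 0.017 and 0.049 m) or (y of pad_salt in the frame of old_rack between -0.114 and -0.084 m and y of salt_mid in the frame of new_rack between 0.083 and 0.115 m)) and x of salt_mid in the frame of new_rack between -0.016 and 0.016 m and z of salt_mid in the frame of new_rack between 0.051 and 0.059 m and ((y of pad_dropper in the frame of old_rack between 0.084 and 0.114 m and y of dropper_mid in the frame of new_rack between -0.115 and -0.083 m) or (y of pad_dropper in the frame of old_rack between 0.018 and 0.048 m and y of dropper_mid in the frame of new_rack between -0.049 and -0.017 m) or (y of pad_dropper in the frame of old_rack between -0.048 and -0.018 m and y of dropper_mid in the frame of new_rack between 0.017 and 0.049 m) or (y of pad_dropper in the frame of old_rack between -0.114 and -0.084 m and y of dropper_mid in the frame of new_rack between 0.083 and 0.115 m)) and x of dropper_mid in the frame of new_rack between -0.016 and 0.016 m and z of dropper_mid in the frame of new_rack between 0.057 and 0.065 m); the robot touches nothing.
It fails at once if one of the four things is tipped over (more than 0.6 rad) (angle between any of black_jar_mid, yellow_jar_mid, salt_mid, dropper_mid's own z axis and vertical above 0.6 rad).
It fails at once if another thing on the worktop is shifted by more than 30 mm (distance of any of teapot, black_mug, dip_bowl, fork, peeler, soda_can from where it was at the start of the episode above 0.03 m).
It also fails if it takes over 115 s, if anything falls off the work surface, if the arm or the gripper's body presses on something with over 40 N, if the wrist force passes 120 N, or if a joint passes its speed limit or range.

## Working session

There is one attempt and no reset: what is moved stays moved. The work goes in short steps, Python scripts to look and compute and a tool call to move; the robot and the scene stay as the last step left them, time stands still between calls to the robot, and variables do not carry over. Pictures are saved under pics/ and viewed, at most 14 in all, crops included, and the job is handed in when it is done.

Besides the shell and the picture viewer there is one more tool, called by a JSON object that holds its "api" and its "payload". servo_tool: Moves the arm, as the interface text tells. Its arguments: {"type":"object","properties":{"steps":{"type":"array","items":{"type":"array"}},"squeeze":{"type":"number"}},"required":["steps"]}

```bash
mkdir -p pics; cat > h.py <<'E'
import numpy as np, cv2
from workcell import state, cams, ticket, look_for, outline_of, env
def world(f):
    h,w=f["z_map"].shape; F=h/2/np.tan(np.radians(f["fovy"])/2)
    v,u=np.mgrid[0:h,0:w]
    dx=(u-f["cx"])/F; dy=(v-f["cy"])/F
    x,y=dx.copy(),dy.copy()
    for _ in range(20):
        s=1+f["k1"]*(x*x+y*y); x=dx/s; y=dy/s
    z=f["z_map"]; P=np.stack([x*z,-y*z,-z],-1)
    return P@np.array(f["rotation"]).T+np.array(f["eye"])
def save(f,n): cv2.imwrite("pics/"+n+".png",f["color"][:,:,::-1])
E
python3 - <<'E'
from h import *
s=state(); print({k:np.round(v,2).tolist() if not isinstance(v,float) else v for k,v in s.items()})
for c in ("top","side"):
    f=cams.grab_frame(c); save(f,c+"0"); W=world(f)
    print(c,f["eye"],f["fovy"],f["k1"])
    for n in ["black_jar_mid","yellow_jar_mid","salt_mid","dropper_mid","pad_black_jar","old_rack","new_rack"]:
        for o in outline_of(f,n)[:3]:
            p=W[o["pixels"]&(f["z_map"]>0)]
            print(n,round(o["confidence"],2),np.round(o["at"]),np.round(np.median(p,0)),np.round(np.percentile(p,2,0)),np.round(np.percentile(p,98,0)))
E
```

```text
{'time_s': 0.0, 'qpos': [73.68, 18.35, 89.71, -0.0, 72.04, -1.15], 'qvel': [-0.01, -0.12, -0.02, -0.06, 0.03, -0.02], 'effort': [0.0, -41.25, -23.2, 0.07, 0.05, -0.0], 'ee_pos': [150.35, 554.53, 235.1], 'ee_rot': [-179.9, -0.0, 164.83], 'force': [-0.28, -0.37, -0.38], 'torque': [-0.02, 0.01, 0.01], 'gripper_force': 0.0, 'gripper_width': 91.30753004556995}Traceback (most recent call last):
  File "<stdin>", line 4, in <module>
  File "h.py", line 11, in world
    return P@np.array(f["rotation"]).T+np.array(f["eye"])
           ~~~~~~~~~~~~~~~~~~~~~~~~~~~^~~~~~~~~~~~~~~~~~~
ValueError: operands could not be broadcast together with shapes (420,560) (3,)
```

```bash
sed -i 's/np.array(f\["rotation"\]).T/Rotation.from_euler("xyz",f["rotation"],degrees=True).as_matrix().T/; 1a from scipy.spatial.transform import Rotation' h.py
python3 - <<'E'
from h import *
for c in ("top","side"):
    f=cams.grab_frame(c); save(f,c+"0"); W=world(f)
    print(c,f["eye"],f["rotation"],f["fovy"],f["k1"])
    for n in ["black_jar_mid","yellow_jar_mid","salt_mid","dropper_mid","pad_black_jar","old_rack","new_rack"]:
        for o in outline_of(f,n)[:3]:
            p=W[o["pixels"]&(f["z_map"]>0)]
            print(n,round(o["confidence"],2),np.round(o["at"]),np.round(np.median(p,0)),np.round(np.percentile(p,2,0)),np.round(np.percentile(p,98,0)))
E
```

```text
top [ 363.54047579   45.92401477 1045.3150275 ] [  6.78236723   0.67754438 -88.85101355] 52.23803719875677 -0.04632589666511428
black_jar_mid 0.95 [163. 197.] [507. 308. 117.] [488. 295.  29.] [530. 335. 121.]
black_jar_mid 0.69 [122. 230.] [427. 404. 102.] [407. 393.  13.] [449. 435. 107.]
black_jar_mid 0.66 [123. 185.] [537. 411.  98.] [519. 397.   3.] [562. 441. 107.]
yellow_jar_mid 0.82 [216. 207.] [485. 186. 118.] [468. 171.  22.] [507. 210. 123.]
salt_mid 0.69 [190. 202.] [489. 244.  93.] [475. 230.  18.] [507. 267. 104.]
dropper_mid 0.69 [243. 214.] [467. 123.  82.] [455. 111.  41.] [485. 139. 114.]
pad_black_jar 0.47 [176. 208.] [492. 302.  14.] [484. 292.   9.] [529. 334.  18.]
old_rack 0.89 [229. 218.] [479. 185.  14.] [434.  84.  -1.] [539. 356.  31.]
new_rack 0.64 [354. 206.] [ 493. -134.   11.] [ 455. -268.    6.] [529.   3.  30.]
side [ 412.23281758 1097.10587038  679.54432764] [  59.7132127    -0.7025253  -175.79775381] 50.41663258988096 0.050644205394661364
black_jar_mid 0.86 [295. 305.] [428. 434.  75.] [409. 403.   8.] [452. 440. 107.]
black_jar_mid 0.76 [258. 268.] [510. 336.  82.] [490. 304.  22.] [533. 343. 121.]
black_jar_mid 0.7 [236. 301.] [541. 439.  72.] [522. 403.   4.] [564. 446. 107.]
yellow_jar_mid 0.93 [275. 230.] [482. 206.  98.] [469. 169.  22.] [507. 215. 122.]
yellow_jar_mid 0.58 [280. 196.] [ 495. -131.   13.] [ 456. -267.    8.] [531.   9.  31.]
salt_mid 0.68 [274. 252.] [487. 264.  73.] [476. 209.  14.] [508. 322. 103.]
dropper_mid 0.48 [285. 225.] [465. 139.  69.] [456. 127.  22.] [475. 146. 109.]
old_rack 0.61 [276. 278.] [474. 292.  19.] [431.  94.   8.] [529. 366.  31.]
new_rack 0.55 [283. 194.] [ 496. -132.   13.] [ 455. -267.    8.] [532.   9.  31.]
```

View pics/top0.png

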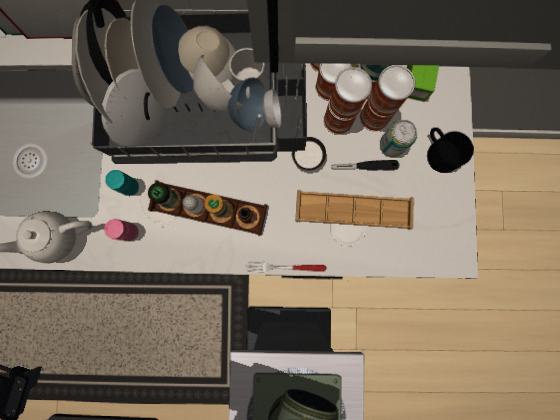

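View pics/side0.png

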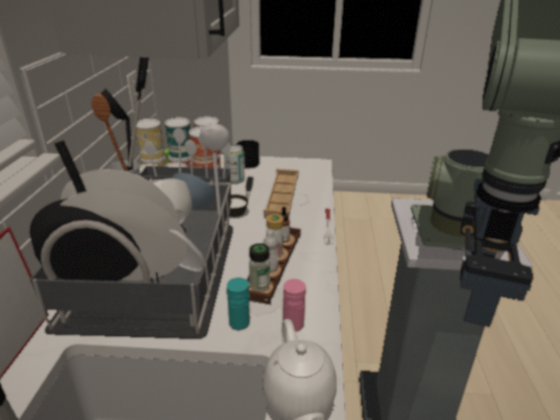

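```bash
cat > m.py <<'E'
from h import *
def racks(f,W,names=("old_rack","new_rack")):
    for n in names:
        o=outline_of(f,n)[0]; p=W[o["pixels"]&(f["z_map"]>0)]; p=p[(p[:,2]>7)&(p[:,2]<33)]
        m=np.zeros(1)
        r=cv2.minAreaRect(p[:,:2].astype(np.float32)); print(n,len(p),r)
def tops(f,W,h={"black_jar_mid":119,"yellow_jar_mid":120,"salt_mid":104,"dropper_mid":116}):
    for n,t in h.items():
        for o in outline_of(f,n)[:1]:
            p=W[o["pixels"]&(f["z_map"]>0)]; zt=np.percentile(p[:,2],97); q=p[p[:,2]>zt-6]
            lo,hi=np.percentile(q[:,:2],3,0),np.percentile(q[:,:2],97,0)
            print(n,round(zt,1),len(q),"mean",q[:,:2].mean(0).round(1),"mid",((lo+hi)/2).round(1),"size",(hi-lo).round(1))
E
python3 - <<'E'
from m import *
f=cams.grab_frame("top"); W=world(f); racks(f,W); tops(f,W)
g=cams.grab_frame("side"); V=world(g); racks(g,V)
P=np.concatenate([W[f["z_map"]>0],V[g["z_map"]>0]])
xs=np.arange(400,800,25); ys=np.arange(450,-300,-50)
print("y\\x",xs)
for y in ys:
    print(y,[int(np.percentile(q,99)) if len(q:=P[(abs(P[:,0]-x)<12.5)&(abs(P[:,1]-y)<25),2])else None for x in xs])
E
```

```text
old_rack 1287 ((490.22540283203125, 221.54852294921875), (279.6017150878906, 74.81481170654297), 78.68566131591797)
new_rack 3334 ((492.128173828125, -133.58262634277344), (281.8184509277344, 76.78626251220703), 87.53716278076172)
black_jar_mid 106.8 286 mean [541.1 420.4] mid [541.5 420.5] size [37.  38.3]
yellow_jar_mid 122.4 252 mean [488.  191.7] mid [487.9 191.7] size [33.4 34. ]
salt_mid 103.8 107 mean [493.  248.8] mid [493. 249.] size [22.7 22.1]
dropper_mid 113.4 26 mean [470.5 126.2] mid [470.4 126.4] size [10.7  9.4]
old_rack 709 ((489.6051940917969, 224.9752197265625), (282.0980224609375, 71.78963470458984), 78.40149688720703)
new_rack 1005 ((493.7198486328125, -129.87271118164062), (285.9619140625, 73.4002456665039), 86.9729232788086)
y\x [400 425 450 475 500 525 550 575 600 625 650 675 700 725 750 775]
450 [99, 107, 106, 3, 4, 106, 107, 101, 136, 136, 135, 135, 292, 302, 306, 306]
400 [106, 108, 107, 4, 4, 107, 107, 104, 138, 195, 249, 273, 289, 276, 261, 275]
350 [3, 4, 3, 30, 120, 120, 31, 3, 139, 152, 180, 205, 215, 271, 290, 296]
300 [3, 3, 4, 24, 122, 121, 24, 4, 140, 138, 63, 160, 248, 270, 278, 238]
250 [3, 3, 23, 101, 104, 39, 3, 4, 140, 140, 62, 62, 63, 172, 180, 185]
200 [3, 3, 24, 121, 122, 22, 4, 3, 138, 140, 62, 63, 183, 205, 208, 206]
150 [4, 16, 90, 119, 120, 23, 3, 4, 9, 141, 175, 192, 199, 200, 191, 155]
100 [3, 31, 78, 111, 31, 4, 3, 4, 6, 289, 607, 575, 575, 574, 572, 572]
50 [3, 3, 4, 4, 4, 4, 3, 3, 564, 661, 609, 300, 236, 244, 153, 150]
0 [3, 3, 6, 31, 32, 31, 3, 41, 42, 233, 597, 257, 255, 151, 264, 261]
-50 [3, 3, 21, 25, 21, 24, 3, 39, 42, 42, 599, 38, 220, 220, 220, 109]
-100 [3, 5, 23, 22, 14, 25, 3, 3, 13, 5, 601, 216, 220, 220, 222, 110]
-150 [4, 4, 24, 21, 21, 24, 3, 3, 18, 12, 603, 4, 220, 221, 222, 221]
-200 [4, 4, 24, 21, 22, 24, 4, 3, 18, 113, 607, 115, 221, 222, 222, 222]
-250 [3, 4, 31, 32, 32, 32, 4, 3, 15, 116, 609, 116, 116, 4, 4, 70]
```

```bash
cat >> m.py <<'E'
def near(n,c,cam="top",r=35):
    f=cams.grab_frame(cam); W=world(f)
    for o in outline_of(f,n):
        p=W[o["pixels"]&(f["z_map"]>0)]; zt=np.percentile(p[:,2],95); q=p[p[:,2]>zt-6]
        lo,hi=np.percentile(q[:,:2],3,0),np.percentile(q[:,:2],97,0); m=(lo+hi)/2
        if np.hypot(*(m-c))<r: print(n,round(zt,1),len(q),"mid",m.round(1),"size",(hi-lo).round(1)); return m
def go(goal,yaw=None):
    s=state(); R=Rotation.from_euler("xyz",s["ee_rot"],degrees=True)
    print("t",s["time_s"],"pos",np.round(s["ee_pos"],1),"rot",np.round(s["ee_rot"],2),"w",round(s["gripper_width"],1))
    if yaw is not None:
        G=Rotation.from_euler("xyz",[180,0,yaw],degrees=True); rv=(R.inv()*G).as_rotvec(); print("turn rad",rv.round(3)); R0=R; R=G
        print("shift before turn",R0.inv().apply(np.array(goal)-s["ee_pos"]).round(1))
    print("shift tool",R.inv().apply(np.array(goal)-s["ee_pos"]).round(1))
E
python3 - <<'E'
from m import *
near("black_jar_mid",[510,314])
f=cams.grab_frame("top"); W=world(f); 
P=W[(f["z_map"]>0)]; P=P[(P[:,2]>115)&(P[:,0]>545)]
for y in range(150,400,50): q=P[abs(P[:,1]-y)<25]; print(y,q[:,0].min().round())
E
```

```text
black_jar_mid 120.7 286 mid [509.2 315.9] size [35.6 38.8]
150 613.0
200 611.0
250 610.0
300 609.0
350 607.0
```

{"api": "servo_tool", "payload": {"steps": [[0, [0, 0, 0], [0, 0, 0.15]], [0, [0, 0, 0], [0, 0, 0.15]], [0, [0, 0, 0], [0, 0, 0.15]], [0, [0, 0, 0], [0, 0, 0.15]], [0, [0, 0, 0], [0, 0, 0.15]], [0, [0, 0, 0], [0, 0, 0.15]], [0, [0, 0, 0], [0, 0, 0.15]], [0, [0, 0, 0], [0, 0, 0.15]], [0, [0, 0, 0], [0, 0, 0.15]], [0, [0, 0, 0], [0, 0, 0.15]]], "squeeze": 15}}

```text
time_s: 2.5
ee_pos: [150.5, 555.0, 236.0]
ee_rot: [180.0, -0.0, 78.5]
force: [0.9, 0.4, -0.3]
gripper_width: 90.9
gripper_force: 0.0
```

{"api": "servo_tool", "payload": {"steps": [[0, [-16.3, 40, 0], [0, 0, 0]], [0, [-16.3, 40, 0], [0, 0, 0]], [0, [-16.3, 40, 0], [0, 0, 0]], [0, [-16.3, 40, 0], [0, 0, 0]], [0, [-16.3, 40, 0], [0, 0, 0]], [0, [-16.3, 40, 0], [0, 0, 0]], [0, [-16.3, 40, 0], [0, 0, 0]], [0, [-16.3, 40, 0], [0, 0, 0]], [0, [-16.3, 40, 0], [0, 0, 0]], [0, [-16.3, 40, 0], [0, 0, 0]]]}}

```text
time_s: 3.5
ee_pos: [513.0, 316.7, 236.1]
ee_rot: [180.0, -0.0, 78.9]
force: [0.7, 0.7, 0.6]
gripper_width: 90.8
gripper_force: 0.0
```

{"api": "servo_tool", "payload": {"steps": [[0, [0, -3, 20], [0, 0, 0]], [0, [0, 0, 25], [0, 0, 0]], [0, [0, 0, 25], [0, 0, 0]], [0, [0, 0, 25], [0, 0, 0]], [0, [0, 0, 25], [0, 0, 0]], [0, [0, 0, 17], [0, 0, 0]], [0, [0, 0, 0], [0, 0, 0]], [120, [0, 0, 0], [0, 0, 0]], [140, [0, 0, 0], [0, 0, 0]], [160, [0, 0, 0], [0, 0, 0]]]}}

```text
time_s: 4.5
ee_pos: [509.3, 318.9, 100.3]
ee_rot: [179.9, -0.1, 78.9]
force: [-0.0, -0.6, 0.1]
gripper_width: 70.1
gripper_force: 0.0
```

{"api": "servo_tool", "payload": {"steps": [[120, [-2, 0, 0], [0, 0, 0]], [140, [0, 0, 0], [0, 0, 0]], [160, [0, 0, 0], [0, 0, 0]], [255, [0, 0, 0], [0, 0, 0]], [255, [0, 0, 0], [0, 0, 0]], [255, [0, 0, 0], [0, 0, 0]], [255, [0, 0, 0], [0, 0, 0]], [255, [0, 0, 0], [0, 0, 0]], [255, [0, 0, 0], [0, 0, 0]], [255, [0, 0, 0], [0, 0, 0]]]}}

```text
time_s: 5.5
ee_pos: [508.5, 316.6, 99.2]
ee_rot: [180.0, -0.0, 78.9]
force: [1.2, -0.1, 4.0]
gripper_width: 44.6
gripper_force: 15.0
```

{"api": "servo_tool", "payload": {"steps": [[255, [0, 0, -5], [0, 0, 0]], [255, [0, 0, -10], [0, 0, 0]], [255, [0, 0, -20], [0, 0, 0]], [255, [0, 0, -25], [0, 0, 0]], [255, [0, 0, -25], [0, 0, 0]], [255, [0, 0, -25], [0, 0, 0]], [255, [0, 0, -20], [0, 0, 0]], [255, [0, 0, -10], [0, 0, 0]], [255, [0, 0, 0], [0, 0, 0]], [255, [0, 0, 0], [0, 0, 0]]]}}

```text
time_s: 6.5
ee_pos: [507.7, 316.2, 238.0]
ee_rot: [-179.9, 0.1, 78.9]
force: [0.3, 0.6, -1.9]
gripper_width: 44.3
gripper_force: 14.9
```

```bash
python3 - <<'E'
from m import *
f=cams.grab_frame("side"); cv2.imwrite("pics/s1.png",cv2.resize(f["color"][60:340,150:400,::-1],None,fx=2,fy=2))
# new rack places
c=np.array([492.5,-133.]);a=np.radians(-2.7);R=np.array([[np.cos(a),-np.sin(a)],[np.sin(a),np.cos(a)]])
for y in (99,33,-33,-99): print(y,(c+R@[0,y]).round(1))
go([*(c+R@[0,-99]),240],87.3)
E
```

```text
99 [497.2 -34.1]
33 [ 494.1 -100. ]
-33 [ 490.9 -166. ]
-99 [ 487.8 -231.9]
t 6.55 pos [507.5 316.1 237.6] rot [-1.7988e+02  1.0000e-01  7.8880e+01] w 44.6
turn rad [-0.002  0.002 -0.147]
shift before turn [-541.5   86.3   -1.6]
shift tool [-548.3    6.1   -2.4]
```

View pics/s1.png

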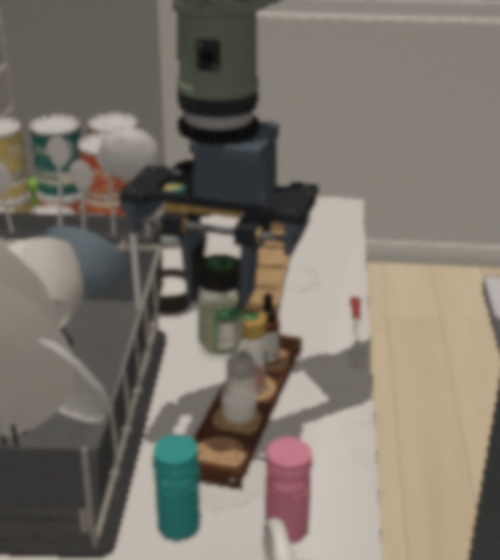

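{"api": "servo_tool", "payload": {"steps": [[255, [0, 0, 0], [0, 0, -0.147]], [255, [-20, -10, 0], [0, 0, 0]], [255, [-35, -10, 0], [0, 0, 0]], [255, [-40, -10, 0], [0, 0, 0]], [255, [-40, -5, 0], [0, 0, 0]], [255, [-40, 0, 0], [0, 0, 0]], [255, [-40, 0, 0], [0, 0, 0]], [255, [-40, 0, 0], [0, 0, 0]], [255, [-40, 0, 0], [0, 0, 0]], [255, [-40, 0, 0], [0, 0, 0]]]}}

```text
time_s: 7.55
ee_pos: [456.5, -17.9, 237.8]
ee_rot: [-179.9, -0.0, 87.3]
force: [0.4, 0.2, -0.8]
gripper_width: 45.0
gripper_force: 14.9
```

{"api": "servo_tool", "payload": {"steps": [[255, [-40, 5, 0], [0, 0, 0]], [255, [-40, 6, 0], [0, 0, 0]], [255, [-40, 10, 0], [0, 0, 0]], [255, [-40, 10, 0], [0, 0, 0]], [255, [-30, 10, 0], [0, 0, 0]], [255, [-23, 0, 0], [0, 0, 0]], [255, [0, 0, 0], [0, 0, 0]], [255, [0, 0, 0], [0, 0, 0]], [255, [0, 0, 0], [0, 0, 0]], [255, [0, 0, 0], [0, 0, 0]]]}}

```text
time_s: 8.55
ee_pos: [488.3, -230.0, 238.8]
ee_rot: [-180.0, -0.0, 87.4]
force: [-0.5, -0.1, -1.6]
gripper_width: 44.6
gripper_force: 15.0
```

```bash
python3 - <<'E'
from m import *
go([487.8,-231.9,99.2-4+1],87.3)
near("black_jar_mid",[488,-232])
E
```

```text
t 8.55 pos [ 488.3 -230.   238.8] rot [-1.7997e+02 -3.0000e-02  8.7380e+01] w 44.6
turn rad [-0.    -0.001  0.001]
shift before turn [ -2.   -0.4 142.6]
shift tool [ -1.9  -0.5 142.6]
black_jar_mid 259.4 78 mid [ 489.7 -215.6] size [28.6 19. ]
```

{"api": "servo_tool", "payload": {"steps": [[255, [-2, 0, 10], [0, 0, 0]], [255, [0, 0, 25], [0, 0, 0]], [255, [0, 0, 25], [0, 0, 0]], [255, [0, 0, 25], [0, 0, 0]], [255, [0, 0, 20], [0, 0, 0]], [255, [0, 0, 13], [0, 0, 0]], [255, [0, 0, 10], [0, 0, 0]], [255, [0, 0, 8], [0, 0, 0]], [255, [0, 0, 5], [0, 0, 0]], [255, [0, 0, 0], [0, 0, 0]]]}}

```text
time_s: 9.65
ee_pos: [488.2, -233.0, 97.5]
ee_rot: [-180.0, -0.0, 87.3]
force: [-0.9, 0.9, -1.2]
gripper_width: 44.6
gripper_force: 15.0
```

{"api": "servo_tool", "payload": {"steps": [[255, [0, 0, 1], [0, 0, 0]], [255, [0, 0, 1], [0, 0, 0]], [255, [0, 0, 1], [0, 0, 0]], [255, [0, 0, 0], [0, 0, 0]], [140, [0, 0, 0], [0, 0, 0]], [120, [0, 0, 0], [0, 0, 0]], [90, [0, 0, 0], [0, 0, 0]], [0, [0, 0, 0], [0, 0, 0]], [0, [0, 0, 0], [0, 0, 0]], [0, [0, 0, 0], [0, 0, 0]]]}}

```text
time_s: 10.65
ee_pos: [488.4, -233.1, 94.9]
ee_rot: [-180.0, -0.0, 87.3]
force: [0.1, -1.0, 0.4]
gripper_width: 77.5
gripper_force: 0.0
```

{"api": "servo_tool", "payload": {"steps": [[0, [0, 0, 0], [0, 0, 0]], [0, [0, 0, -10], [0, 0, 0]], [0, [0, 0, -20], [0, 0, 0]], [0, [0, 0, -25], [0, 0, 0]], [0, [0, 0, -30], [0, 0, 0]], [0, [0, 0, -30], [0, 0, 0]], [0, [0, 0, -25], [0, 0, 0]], [0, [0, -20, 0], [0, 0, 0]], [0, [20, -10, 0], [0, 0, 0]], [0, [40, 0, 0], [0, 0, 0]]]}}

```text
time_s: 11.65
ee_pos: [460.3, -172.7, 236.0]
ee_rot: [179.9, 0.1, 87.1]
force: [1.4, -0.3, 0.2]
gripper_width: 91.3
gripper_force: 0.0
```

```bash
python3 - <<'E'
from m import *
near("black_jar_mid",[488,-232]); near("salt_mid",[493,249]); near("yellow_jar_mid",[488,191]); near("dropper_mid",[470,126])
go([493,248.8,236],78.6)
E
```

```text
salt_mid 103.4 114 mid [493.  250.5] size [23.2 24.7]
yellow_jar_mid 121.7 250 mid [487.8 191.8] size [32.9 34.9]
dropper_mid 112.2 26 mid [470.4 126.6] size [11.1  8.9]
t 12.05 pos [ 461.4 -172.6  235. ] rot [1.7999e+02 1.0000e-02 8.7250e+01] w 91.3
turn rad [0.    0.    0.151]
shift before turn [422.5  11.4  -1.1]
shift tool [419.4 -52.3  -1. ]
```

{"api": "servo_tool", "payload": {"steps": [[0, [40, 0, 0], [0, 0, 0]], [0, [45, 0, 0], [0, 0, 0]], [0, [45, 0, 0], [0, 0, 0]], [0, [45, 0, 0], [0, 0, 0]], [0, [45, 0, 0], [0, 0, 0]], [0, [45, 0, 0], [0, 0, 0]], [0, [45, 0, 0], [0, 0, 0]], [0, [45, 0, 0], [0, 0, 0]], [0, [40, 6, 0], [0, 0, 0]], [0, [28, 6, 0], [0, 0, 0.15]]]}}

```text
time_s: 13.05
ee_pos: [493.6, 252.3, 234.7]
ee_rot: [-180.0, -0.0, 78.5]
force: [0.4, 0.1, 0.1]
gripper_width: 91.5
gripper_force: 0.0
```

```bash
python3 - <<'E'
from m import *
go([493,250,72],78.6)
near("black_jar_mid",[488,-232])
near("black_jar_mid",[488,-232],"side")
E
```

```text
t 13.05 pos [493.6 252.3 234.7] rot [-1.800e+02 -2.000e-02  7.855e+01] w 91.5
turn rad [-0.    -0.    -0.001]
shift before turn [-2.400e+00 -1.000e-01  1.627e+02]
shift tool [ -2.4  -0.2 162.7]
black_jar_mid 117.0 307 mid [ 489.7 -231.7] size [37.8 37.2]
```

{"api": "servo_tool", "payload": {"steps": [[0, [-2, 0, 15], [0, 0, 0]], [0, [0, 0, 25], [0, 0, 0]], [0, [0, 0, 28], [0, 0, 0]], [0, [0, 0, 28], [0, 0, 0]], [0, [0, 0, 27], [0, 0, 0]], [100, [0, 0, 25], [0, 0, 0]], [110, [0, 0, 15], [0, 0, 0]], [120, [0, 0, 5], [0, 0, 0]], [130, [0, 0, 0], [0, 0, 0]], [140, [0, 0, 0], [0, 0, 0]]]}}

```text
time_s: 14.25
ee_pos: [493.4, 247.9, 67.9]
ee_rot: [179.9, -0.1, 78.7]
force: [-0.3, 0.2, 0.5]
gripper_width: 53.8
gripper_force: 0.0
```

{"api": "servo_tool", "payload": {"steps": [[255, [0, 0, 0], [0, 0, 0]], [255, [0, 0, 0], [0, 0, 0]], [255, [0, 0, 0], [0, 0, 0]], [255, [0, 0, 0], [0, 0, 0]], [255, [0, 0, 0], [0, 0, 0]], [255, [0, 0, 0], [0, 0, 0]], [255, [0, 0, 0], [0, 0, 0]], [255, [0, 0, 0], [0, 0, 0]], [255, [0, 0, 0], [0, 0, 0]], [255, [0, 0, 0], [0, 0, 0]]]}}

```text
time_s: 15.25
ee_pos: [493.6, 248.6, 67.9]
ee_rot: [179.9, -0.1, 78.7]
force: [0.4, 0.0, 7.1]
gripper_width: 40.1
gripper_force: 15.3
```

{"api": "servo_tool", "payload": {"steps": [[255, [0, 0, -3], [0, 0, 0]], [255, [0, 0, -5], [0, 0, 0]], [255, [0, 0, -7], [0, 0, 0]], [255, [0, 0, -5], [0, 0, 0]], [255, [0, 0, 0], [0, 0, 0]], [255, [0, 0, 0], [0, 0, 0]], [255, [0, 0, 0], [0, 0, 0]], [255, [0, 0, 0], [0, 0, 0]], [255, [0, 0, 0], [0, 0, 0]], [255, [0, 0, 0], [0, 0, 0]]]}}

```text
time_s: 16.25
ee_pos: [492.6, 248.2, 86.8]
ee_rot: [-180.0, 0.0, 78.7]
force: [-0.5, 0.6, -1.1]
gripper_width: 40.2
gripper_force: 14.7
```

```bash
python3 - <<'E'
from m import *
f=cams.grab_frame("side"); cv2.imwrite("pics/s2.png",cv2.resize(f["color"][150:310,200:340,::-1],None,fx=3,fy=3))
E
```

```text
(no output)
```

View pics/s2.png

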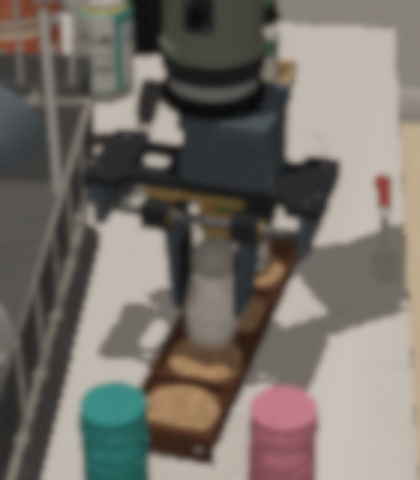

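{"api": "servo_tool", "payload": {"steps": [[255, [0, 0, -8], [0, 0, 0]], [255, [0, 0, -15], [0, 0, 0]], [255, [0, 0, -20], [0, 0, 0]], [255, [0, 0, -25], [0, 0, 0]], [255, [0, 0, -20], [0, 0, 0]], [255, [0, 0, -20], [0, 0, 0]], [255, [0, 0, -10], [0, 0, 0]], [255, [0, -10, 0], [0, 0, 0]], [255, [-10, -20, 0], [0, 0, 0]], [255, [-20, 0, 0], [0, 0, -0.15]]]}}

```text
time_s: 17.3
ee_pos: [454.3, 225.1, 203.6]
ee_rot: [-179.8, 0.0, 87.6]
force: [-0.4, -0.3, -1.2]
gripper_width: 39.9
gripper_force: 14.7
```

```bash
python3 - <<'E'
from m import *
go([491,-166,205],87.3)
E
```

```text
t 17.3 pos [454.3 225.1 203.6] rot [-1.7977e+02  4.0000e-02  8.7640e+01] w 39.9
turn rad [-0.004  0.001  0.006]
shift before turn [-389.2   52.8   -1.3]
shift tool [-388.9   55.1   -1.4]
```

{"api": "servo_tool", "payload": {"steps": [[255, [-35, 0, 0], [0, 0, 0]], [255, [-40, 0, 0], [0, 0, 0]], [255, [-45, 0, 0], [0, 0, 0]], [255, [-45, 0, 0], [0, 0, 0]], [255, [-45, 0, 0], [0, 0, 0]], [255, [-45, 5, 0], [0, 0, 0]], [255, [-45, 15, 0], [0, 0, 0]], [255, [-40, 15, 0], [0, 0, 0]], [255, [-30, 12, 0], [0, 0, 0]], [255, [-15, 6, 0], [0, 0, 0]]]}}

```text
time_s: 18.3
ee_pos: [491.9, -164.2, 203.7]
ee_rot: [-179.9, -0.0, 87.2]
force: [0.2, 0.1, -1.2]
gripper_width: 39.7
gripper_force: 14.7
```

{"api": "servo_tool", "payload": {"steps": [[255, [0, 0, 10], [0, 0, 0]], [255, [0, 0, 15], [0, 0, 0]], [255, [0, 0, 20], [0, 0, 0]], [255, [0, 0, 20], [0, 0, 0]], [255, [0, 0, 15], [0, 0, 0]], [255, [0, 0, 10], [0, 0, 0]], [255, [0, 0, 0], [0, 0, 0]], [255, [0, 0, 0], [0, 0, 0]], [255, [0, 0, 0], [0, 0, 0]], [255, [0, 0, 0], [0, 0, 0]]]}}

```text
time_s: 19.3
ee_pos: [492.7, -162.4, 115.7]
ee_rot: [179.9, 0.0, 87.3]
force: [1.1, 0.8, -0.9]
gripper_width: 39.7
gripper_force: 14.7
```

```bash
python3 - <<'E'
from m import *
go([491,-166,64],87.3)
E
```

```text
t 19.3 pos [ 492.7 -162.4  115.7] rot [1.7991e+02 2.0000e-02 8.7310e+01] w 39.7
turn rad [0.002 0.    0.   ]
shift before turn [-3.6 -1.6 51.7]
shift tool [-3.6 -1.6 51.7]
```

{"api": "servo_tool", "payload": {"steps": [[255, [-4, -2, 8], [0, 0, 0]], [255, [0, 0, 12], [0, 0, 0]], [255, [0, 0, 12], [0, 0, 0]], [255, [0, 0, 8], [0, 0, 0]], [255, [0, 0, 5], [0, 0, 0]], [255, [0, 0, 3], [0, 0, 0]], [255, [0, 0, 2], [0, 0, 0]], [255, [0, 0, 1], [0, 0, 0]], [255, [0, 0, 0], [0, 0, 0]], [255, [0, 0, 0], [0, 0, 0]]]}}

```text
time_s: 20.3
ee_pos: [490.3, -166.4, 64.2]
ee_rot: [180.0, 0.0, 87.3]
force: [0.3, -0.5, -1.5]
gripper_width: 40.1
gripper_force: 14.7
```

{"api": "servo_tool", "payload": {"steps": [[255, [0, 0, 1], [0, 0, 0]], [255, [0, 0, 0.5], [0, 0, 0]], [150, [0, 0, 0], [0, 0, 0]], [130, [0, 0, 0], [0, 0, 0]], [110, [0, 0, 0], [0, 0, 0]], [90, [0, 0, 0], [0, 0, 0]], [0, [0, 0, 0], [0, 0, 0]], [0, [0, 0, 0], [0, 0, 0]], [0, [0, 0, 0], [0, 0, 0]], [0, [0, 0, 0], [0, 0, 0]]]}}

```text
time_s: 21.3
ee_pos: [490.1, -166.3, 62.3]
ee_rot: [-180.0, -0.0, 87.3]
force: [-0.3, -0.2, -0.6]
gripper_width: 88.1
gripper_force: 0.0
```

{"api": "servo_tool", "payload": {"steps": [[0, [0, 0, -15], [0, 0, 0]], [0, [0, 0, -25], [0, 0, 0]], [0, [0, 0, -30], [0, 0, 0]], [0, [0, 0, -35], [0, 0, 0]], [0, [0, 0, -30], [0, 0, 0]], [0, [0, 0, -20], [0, 0, 0]], [0, [15, -30, 0], [0, 0, 0]], [0, [40, 0, 0], [0, 0, 0]], [0, [45, 0, 0], [0, 0, 0]], [0, [45, 0, 0], [0, 0, 0]]]}}

```text
time_s: 22.3
ee_pos: [466.6, -18.9, 217.6]
ee_rot: [180.0, -0.0, 87.2]
force: [0.4, 0.6, -0.2]
gripper_width: 91.1
gripper_force: 0.0
```

```bash
python3 - <<'E'
from m import *
go([488,192,220],78.6)
near("black_jar_mid",[488,-232]);near("salt_mid",[491,-166])
E
```

```text
t 22.3 pos [466.6 -18.9 217.6] rot [ 1.7996e+02 -1.0000e-02  8.7220e+01] w 91.1
turn rad [ 0.001 -0.     0.15 ]
shift before turn [211.7  11.1  -2.3]
shift tool [211.  -20.7  -2.4]
black_jar_mid 117.0 301 mid [ 489.9 -231.4] size [37.9 37. ]
```

{"api": "servo_tool", "payload": {"steps": [[0, [40, 0, 0], [0, 0, 0]], [0, [45, 0, 0], [0, 0, 0]], [0, [45, 0, 0], [0, 0, 0]], [0, [40, 0, 0], [0, 0, 0]], [0, [25, 5, 0], [0, 0, 0]], [0, [15, 6, 0], [0, 0, 0.15]], [0, [0, 0, 0], [0, 0, 0]], [0, [0, 0, 0], [0, 0, 0]], [0, [0, 0, 0], [0, 0, 0]], [0, [0, 0, 0], [0, 0, 0]]]}}

```text
time_s: 23.5
ee_pos: [487.7, 187.9, 217.5]
ee_rot: [-180.0, 0.0, 78.7]
force: [0.3, -0.3, -0.4]
gripper_width: 91.3
gripper_force: 0.0
```

```bash
python3 - <<'E'
from m import *
go([488,192,82],78.6)
near("salt_mid",[491,-166])
E
```

```text
t 23.5 pos [487.7 187.9 217.5] rot [-1.800e+02  2.000e-02  7.868e+01] w 91.3
turn rad [-0.     0.     0.001]
shift before turn [  4.1  -0.5 135.5]
shift tool [  4.1  -0.5 135.5]
salt_mid 99.7 124 mid [ 488.8 -164.8] size [24.6 24. ]
```

{"api": "servo_tool", "payload": {"steps": [[0, [4, 0, 15], [0, 0, 0]], [0, [0, 0, 25], [0, 0, 0]], [0, [0, 0, 28], [0, 0, 0]], [0, [0, 0, 27], [0, 0, 0]], [0, [0, 0, 20], [0, 0, 0]], [100, [0, 0, 15], [0, 0, 0]], [110, [0, 0, 5], [0, 0, 0]], [120, [0, 0, 0], [0, 0, 0]], [130, [0, 0, 0], [0, 0, 0]], [140, [0, 0, 0], [0, 0, 0]]]}}

```text
time_s: 24.6
ee_pos: [489.2, 193.3, 83.5]
ee_rot: [179.9, -0.1, 78.7]
force: [-0.4, -0.2, -0.3]
gripper_width: 53.9
gripper_force: 0.0
```

{"api": "servo_tool", "payload": {"steps": [[255, [0, 0, 0], [0, 0, 0]], [255, [0, 0, 0], [0, 0, 0]], [255, [0, 0, 0], [0, 0, 0]], [255, [0, 0, 0], [0, 0, 0]], [255, [0, 0, 0], [0, 0, 0]], [255, [0, 0, 0], [0, 0, 0]], [255, [0, 0, 0], [0, 0, 0]], [255, [0, 0, 0], [0, 0, 0]], [255, [0, 0, 0], [0, 0, 0]], [255, [0, 0, 0], [0, 0, 0]]]}}

```text
time_s: 25.6
ee_pos: [489.0, 193.3, 83.0]
ee_rot: [179.9, -0.0, 78.7]
force: [-0.0, -0.6, 6.4]
gripper_width: 40.9
gripper_force: 15.0
```

{"api": "servo_tool", "payload": {"steps": [[255, [0, 0, -5], [0, 0, 0]], [255, [0, 0, -10], [0, 0, 0]], [255, [0, 0, -20], [0, 0, 0]], [255, [0, 0, -25], [0, 0, 0]], [255, [0, 0, -25], [0, 0, 0]], [255, [0, 0, -25], [0, 0, 0]], [255, [0, 0, -20], [0, 0, 0]], [255, [0, 0, -10], [0, 0, 0]], [255, [0, 0, 0], [0, 0, 0]], [255, [0, 0, 0], [0, 0, -0.15]]]}}

```text
time_s: 26.6
ee_pos: [488.0, 192.9, 221.8]
ee_rot: [-179.9, 0.0, 87.5]
force: [-0.7, -0.3, -2.4]
gripper_width: 41.1
gripper_force: 15.0
```

```bash
python3 - <<'E'
from m import *
go([494,-100,222],87.3)
f=cams.grab_frame("side"); cv2.imwrite("pics/s3.png",cv2.resize(f["color"][100:310,200:340,::-1],None,fx=2,fy=2))
E
```

```text
t 26.6 pos [488.  192.9 221.8] rot [-1.7993e+02  2.0000e-02  8.7520e+01] w 41.1
turn rad [-0.001  0.     0.004]
shift before turn [-2.924e+02  1.860e+01 -1.000e-01]
shift tool [-2.923e+02  1.970e+01 -2.000e-01]
```

View pics/s3.png

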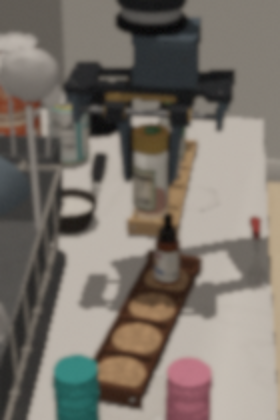

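{"api": "servo_tool", "payload": {"steps": [[255, [-15, -10, 0], [0, 0, 0]], [255, [-30, -10, 0], [0, 0, 0]], [255, [-40, -5, 0], [0, 0, 0]], [255, [-45, 0, 0], [0, 0, 0]], [255, [-45, 5, 0], [0, 0, 0]], [255, [-45, 10, 0], [0, 0, 0]], [255, [-40, 15, 0], [0, 0, 0]], [255, [-23, 10, 0], [0, 0, 0]], [255, [-10, 4, 0], [0, 0, 0]], [255, [0, 0, 0], [0, 0, 0]]]}}

```text
time_s: 27.65
ee_pos: [493.6, -101.0, 221.4]
ee_rot: [-179.9, -0.0, 87.1]
force: [-0.4, 0.1, -0.6]
gripper_width: 41.2
gripper_force: 15.0
```

{"api": "servo_tool", "payload": {"steps": [[255, [0, 0, 10], [0, 0, 0]], [255, [0, 0, 20], [0, 0, 0]], [255, [0, 0, 25], [0, 0, 0]], [255, [0, 0, 20], [0, 0, 0]], [255, [0, 0, 15], [0, 0, 0]], [255, [0, 0, 10], [0, 0, 0]], [255, [0, 0, 0], [0, 0, 0]], [255, [0, 0, 0], [0, 0, 0]], [255, [0, 0, 0], [0, 0, 0]], [255, [0, 0, 0], [0, 0, 0]]]}}

```text
time_s: 28.65
ee_pos: [494.3, -100.4, 123.2]
ee_rot: [179.9, 0.0, 87.3]
force: [-0.5, -0.2, -0.5]
gripper_width: 41.3
gripper_force: 15.0
```

```bash
python3 - <<'E'
from m import *
go([494,-100,79],87.3)
E
```

```text
t 28.65 pos [ 494.3 -100.4  123.2] rot [1.799e+02 1.000e-02 8.731e+01] w 41.3
turn rad [0.002 0.    0.   ]
shift before turn [ 0.4 -0.4 44.2]
shift tool [ 0.4 -0.3 44.2]
```

{"api": "servo_tool", "payload": {"steps": [[255, [0, 0, 8], [0, 0, 0]], [255, [0, 0, 12], [0, 0, 0]], [255, [0, 0, 10], [0, 0, 0]], [255, [0, 0, 6], [0, 0, 0]], [255, [0, 0, 3], [0, 0, 0]], [255, [0, 0, 3], [0, 0, 0]], [255, [0, 0, 1], [0, 0, 0]], [255, [0, 0, 1], [0, 0, 0]], [255, [0, 0, 0], [0, 0, 0]], [255, [0, 0, 0], [0, 0, 0]]]}}

```text
time_s: 29.65
ee_pos: [493.9, -100.5, 79.0]
ee_rot: [180.0, 0.0, 87.3]
force: [-2.2, -0.3, 4.5]
gripper_width: 41.2
gripper_force: 15.0
```

{"api": "servo_tool", "payload": {"steps": [[255, [0, 0, 0.5], [0, 0, 0]], [255, [0, 0, 0.5], [0, 0, 0]], [150, [0, 0, 0], [0, 0, 0]], [130, [0, 0, 0], [0, 0, 0]], [110, [0, 0, 0], [0, 0, 0]], [90, [0, 0, 0], [0, 0, 0]], [0, [0, 0, 0], [0, 0, 0]], [0, [0, 0, 0], [0, 0, 0]], [0, [0, 0, 0], [0, 0, 0]], [0, [0, 0, 0], [0, 0, 0]]]}}

```text
time_s: 30.65
ee_pos: [493.8, -100.4, 77.4]
ee_rot: [-180.0, -0.0, 87.3]
force: [0.1, -0.1, 0.3]
gripper_width: 88.1
gripper_force: 0.0
```

{"api": "servo_tool", "payload": {"steps": [[0, [0, 0, -15], [0, 0, 0]], [0, [0, 0, -25], [0, 0, 0]], [0, [0, 0, -30], [0, 0, 0]], [0, [0, 0, -30], [0, 0, 0]], [0, [0, 0, -25], [0, 0, 0]], [0, [0, 0, -15], [0, 0, 0]], [0, [15, -20, 0], [0, 0, 0]], [0, [40, -10, 0], [0, 0, 0]], [0, [40, 0, 0], [0, 0, 0]], [0, [40, 0, 0], [0, 0, 0]]]}}

```text
time_s: 31.65
ee_pos: [469.7, 36.9, 217.7]
ee_rot: [180.0, -0.0, 87.2]
force: [1.4, -0.1, 1.0]
gripper_width: 91.5
gripper_force: 0.0
```

```bash
python3 - <<'E'
from m import *
near("dropper_mid",[470,126])
near("yellow_jar_mid",[494,-100])
go([471,126.5,220],78.6)
E
```

```text
yellow_jar_mid 118.2 215 mid [ 492.9 -105.3] size [35.5 26.7]
t 31.85 pos [470.   36.3 217.4] rot [-1.7999e+02  3.0000e-02  8.7440e+01] w 91.3
turn rad [-0.     0.     0.154]
shift before turn [90.2 -3.  -2.7]
shift tool [ 88.6 -16.9  -2.6]
```

{"api": "servo_tool", "payload": {"steps": [[0, [40, -3, 0], [0, 0, 0]], [0, [32, 0, 0], [0, 0, 0]], [0, [18, 0, 0], [0, 0, 0]], [0, [0, 0, 0], [0, 0, 0.15]], [0, [0, 0, 0], [0, 0, 0]], [0, [0, 0, 20], [0, 0, 0]], [0, [0, 0, 20], [0, 0, 0]], [0, [0, 0, 0], [0, 0, 0]], [0, [0, 0, 0], [0, 0, 0]], [0, [0, 0, 0], [0, 0, 0]]]}}

```text
time_s: 32.85
ee_pos: [472.2, 125.5, 178.5]
ee_rot: [179.9, -0.0, 78.7]
force: [-0.0, 0.9, 0.1]
gripper_width: 91.4
gripper_force: 0.0
```

```bash
python3 - <<'E'
from m import *
go([471,126,65],78.6)
near("yellow_jar_mid",[494,-100])
f=cams.grab_frame("side"); W=world(f)
o=outline_of(f,"dropper_mid")[0]; p=W[o["pixels"]&(f["z_map"]>0)]; print(o["confidence"]); 
for a,b in((20,60),(60,76),(95,116)):
    q=p[(p[:,2]>a)&(p[:,2]<b)]
    if len(q)>5: print(a,b,len(q),np.percentile(q,[3,97],axis=0).round(1).tolist())
E
```

```text
t 32.85 pos [472.2 125.5 178.5] rot [ 1.799e+02 -5.000e-02  7.871e+01] w 91.4
turn rad [ 0.002 -0.001  0.002]
shift before turn [  0.2  -1.5 113.5]
shift tool [  0.3  -1.3 113.5]
yellow_jar_mid 117.6 269 mid [ 493. -101.] size [35.1 35.2]
0.35
```

{"api": "servo_tool", "payload": {"steps": [[0, [0, -1, 15], [0, 0, 0]], [0, [0, 0, 25], [0, 0, 0]], [0, [0, 0, 28], [0, 0, 0]], [0, [0, 0, 25], [0, 0, 0]], [100, [0, 0, 15], [0, 0, 0]], [110, [0, 0, 5], [0, 0, 0]], [120, [0, 0, 0], [0, 0, 0]], [130, [0, 0, 0], [0, 0, 0]], [140, [0, 0, 0], [0, 0, 0]], [140, [0, 0, 0], [0, 0, 0]]]}}

```text
time_s: 34.05
ee_pos: [470.9, 126.2, 65.3]
ee_rot: [179.9, -0.0, 78.7]
force: [-0.4, -0.7, 0.4]
gripper_width: 46.4
gripper_force: 0.0
```

{"api": "servo_tool", "payload": {"steps": [[255, [0, 0, 0], [0, 0, 0]], [255, [0, 0, 0], [0, 0, 0]], [255, [0, 0, 0], [0, 0, 0]], [255, [0, 0, 0], [0, 0, 0]], [255, [0, 0, 0], [0, 0, 0]], [255, [0, 0, 0], [0, 0, 0]], [255, [0, 0, 0], [0, 0, 0]], [255, [0, 0, 0], [0, 0, 0]], [255, [0, 0, 0], [0, 0, 0]], [255, [0, 0, 0], [0, 0, 0]]]}}

```text
time_s: 35.05
ee_pos: [470.7, 126.1, 64.7]
ee_rot: [180.0, -0.0, 78.7]
force: [0.1, -0.3, 6.1]
gripper_width: 32.0
gripper_force: 15.0
```

{"api": "servo_tool", "payload": {"steps": [[255, [0, 0, -5], [0, 0, 0]], [255, [0, 0, -10], [0, 0, 0]], [255, [0, 0, -20], [0, 0, 0]], [255, [0, 0, -25], [0, 0, 0]], [255, [0, 0, -25], [0, 0, 0]], [255, [0, 0, -20], [0, 0, 0]], [255, [0, 0, -10], [0, 0, 0]], [255, [0, 0, 0], [0, 0, -0.15]], [255, [0, 0, 0], [0, 0, 0]], [255, [0, 0, 0], [0, 0, 0]]]}}

```text
time_s: 36.05
ee_pos: [469.9, 125.9, 178.9]
ee_rot: [-179.9, 0.0, 87.1]
force: [-0.2, 0.3, -0.8]
gripper_width: 31.7
gripper_force: 15.0
```

```bash
python3 - <<'E'
from m import *
go([497,-34,180],87.3)
f=cams.grab_frame("side"); cv2.imwrite("pics/s4.png",cv2.resize(f["color"][100:310,200:340,::-1],None,fx=2.5,fy=2.5))
E
```

```text
t 36.05 pos [469.9 125.9 178.9] rot [-1.7992e+02  2.0000e-02  8.7140e+01] w 31.7
turn rad [-0.001  0.    -0.003]
shift before turn [-158.4   35.1   -1.1]
shift tool [-158.4   34.6   -1.1]
```

View pics/s4.png

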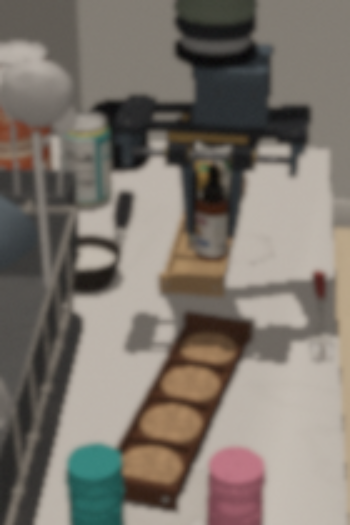

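{"api": "servo_tool", "payload": {"steps": [[255, [-15, 5, 0], [0, 0, 0]], [255, [-30, 8, 0], [0, 0, 0]], [255, [-38, 8, 0], [0, 0, 0]], [255, [-38, 8, 0], [0, 0, 0]], [255, [-25, 5, 0], [0, 0, 0]], [255, [-12, 1, 0], [0, 0, 0]], [255, [0, 0, 0], [0, 0, 0]], [255, [0, 0, 20], [0, 0, 0]], [255, [0, 0, 25], [0, 0, 0]], [255, [0, 0, 20], [0, 0, 0]]]}}

```text
time_s: 37.1
ee_pos: [497.3, -31.9, 113.4]
ee_rot: [-179.9, -0.0, 87.3]
force: [-0.5, -1.6, -0.6]
gripper_width: 31.9
gripper_force: 15.0
```

{"api": "servo_tool", "payload": {"steps": [[255, [0, 0, 10], [0, 0, 0]], [255, [0, 0, 0], [0, 0, 0]], [255, [0, 0, 0], [0, 0, 0]], [255, [0, 0, 0], [0, 0, 0]], [255, [0, 0, 0], [0, 0, 0]], [255, [0, 0, 0], [0, 0, 0]], [255, [0, 0, 0], [0, 0, 0]], [255, [0, 0, 0], [0, 0, 0]], [255, [0, 0, 0], [0, 0, 0]], [255, [0, 0, 0], [0, 0, 0]]]}}

```text
time_s: 38.1
ee_pos: [497.9, -33.5, 104.4]
ee_rot: [-180.0, -0.0, 87.3]
force: [-0.9, 0.0, -0.2]
gripper_width: 31.6
gripper_force: 15.0
```

```bash
python3 - <<'E'
from m import *
go([497,-34,60.5],87.3)
E
```

```text
t 38.1 pos [497.9 -33.5 104.4] rot [-180.    -0.    87.3] w 31.6
turn rad [-0. -0.  0.]
shift before turn [-0.6 -0.9 43.9]
shift tool [-0.6 -0.9 43.9]
```

{"api": "servo_tool", "payload": {"steps": [[255, [0, -1, 8], [0, 0, 0]], [255, [0, 0, 12], [0, 0, 0]], [255, [0, 0, 10], [0, 0, 0]], [255, [0, 0, 6], [0, 0, 0]], [255, [0, 0, 3], [0, 0, 0]], [255, [0, 0, 3], [0, 0, 0]], [255, [0, 0, 1], [0, 0, 0]], [255, [0, 0, 1], [0, 0, 0]], [255, [0, 0, 0], [0, 0, 0]], [255, [0, 0, 0], [0, 0, 0]]]}}

```text
time_s: 39.1
ee_pos: [497.1, -33.4, 60.8]
ee_rot: [180.0, -0.0, 87.3]
force: [-0.7, -0.6, 1.1]
gripper_width: 31.8
gripper_force: 15.0
```

{"api": "servo_tool", "payload": {"steps": [[255, [0, 0, 0.5], [0, 0, 0]], [255, [0, 0, 0.5], [0, 0, 0]], [170, [0, 0, 0], [0, 0, 0]], [150, [0, 0, 0], [0, 0, 0]], [130, [0, 0, 0], [0, 0, 0]], [100, [0, 0, 0], [0, 0, 0]], [0, [0, 0, 0], [0, 0, 0]], [0, [0, 0, 0], [0, 0, 0]], [0, [0, 0, 0], [0, 0, 0]], [0, [0, 0, 0], [0, 0, 0]]]}}

```text
time_s: 40.1
ee_pos: [496.9, -33.3, 59.4]
ee_rot: [-180.0, -0.0, 87.3]
force: [0.5, 0.7, -0.5]
gripper_width: 81.9
gripper_force: 0.0
```

{"api": "servo_tool", "payload": {"steps": [[0, [0, 0, -15], [0, 0, 0]], [0, [0, 0, -25], [0, 0, 0]], [0, [0, 0, -30], [0, 0, 0]], [0, [0, 0, -35], [0, 0, 0]], [0, [0, 0, -30], [0, 0, 0]], [0, [0, 0, -20], [0, 0, 0]], [0, [15, -20, 0], [0, 0, 0]], [0, [40, -20, 0], [0, 0, 0]], [0, [40, -20, 0], [0, 0, 0]], [0, [40, -20, 0], [0, 0, 0]]]}}

```text
time_s: 41.1
ee_pos: [422.5, 106.3, 214.6]
ee_rot: [180.0, -0.0, 87.2]
force: [0.6, 0.2, -0.1]
gripper_width: 91.3
gripper_force: 0.0
```

{"api": "servo_tool", "payload": {"steps": [[0, [40, -20, 0], [0, 0, 0]], [0, [40, -10, 0], [0, 0, 0]], [0, [40, 0, 0], [0, 0, 0]], [0, [40, 0, 0], [0, 0, 0]], [0, [20, 0, 0], [0, 0, 0]], [0, [0, 0, 0], [0, 0, 0]], [0, [0, 0, 0], [0, 0, 0]], [0, [0, 0, 0], [0, 0, 0]], [0, [0, 0, 0], [0, 0, 0]], [0, [0, 0, 0], [0, 0, 0]]]}}

```text
time_s: 42.1
ee_pos: [402.0, 285.6, 214.6]
ee_rot: [180.0, -0.0, 87.2]
force: [-0.5, -0.1, -0.2]
gripper_width: 91.5
gripper_force: 0.0
```

```bash
python3 - <<'E'
from m import *
go([400,200,200],87.3)
for n,c in (("black_jar_mid",[488,-232]),("salt_mid",[491,-166]),("yellow_jar_mid",[494,-100]),("dropper_mid",[497,-34])): near(n,c)
f=cams.grab_frame("top"); cv2.imwrite("pics/t5.png",cv2.resize(f["color"][50:290,90:490,::-1],None,fx=2,fy=2))
W=world(f); racks(f,W,("new_rack",))
E
```

```text
t 42.1 pos [402.  285.6 214.6] rot [179.99  -0.    87.23] w 91.5
turn rad [ 0.    -0.    -0.001]
shift before turn [-85.6   2.2  14.6]
shift tool [-85.6   2.1  14.6]
black_jar_mid 116.9 309 mid [ 489.8 -231.2] size [38.  36.9]
salt_mid 99.5 115 mid [ 489.2 -164.8] size [23.8 23.9]
yellow_jar_mid 117.8 269 mid [ 493.1 -101.2] size [34.9 34.9]
new_rack 1944 ((491.91259765625, -133.56668090820312), (282.1839599609375, 73.51573181152344), 87.08535766601562)
```

View pics/t5.png

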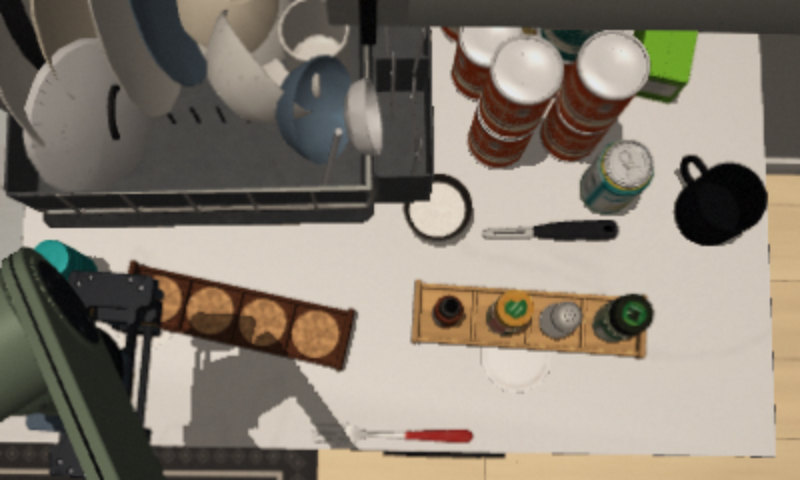

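```bash
python3 -c "
from workcell import ticket
print(ticket.job_done())"
```

```text
the job is handed in; nothing more can be done
None
```

The four things were moved to the new rack in mirrored order (from the left: dropper, yellow jar, salt, black jar), and the job was handed in at about 42 s. The last top picture showed all four upright in their places, but the dropper's exact position was checked only by eye, and the hand-in gave no verdict.

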